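# Shut the disc inspection bay

### The job

Get the disc inspection bay ready for a scan: push the orange tab to slide the disc carriage gently and fully home, then swing the blue gate shut and press it slowly on its pad, by feel and without slamming or forcing its delicate panel, until the sprung latch snaps in behind the strike and the gate stays shut by itself. Leave the things standing around the bay alone.

Things in the scene. Friction and masses are not known exactly. Their poses are not given: they have to be found in the camera images.
- gateway (a point): Middle of the bay's gateway, at table height. The fixed open-topped bay differs in place and yaw each time. x points level into the bay, y along the gateway to the left (to the gate's hinge), z up. Black base 30 mm high, 300 mm wide, from 20 mm in front of this point to 250 mm behind it; two aluminium gate posts and clear sides to 135 mm high, 270 mm apart.
- carriage_tab (a point): Centre of the outer (-x) face of the orange upright tab on the disc carriage (dark, 140 mm wide, glass disc fixed on it); axes as gateway, push along +x. Tab 50 mm wide, 8 mm thick, from 40 to 95 mm above the table, this point at 75 mm, open to above and in front. Home, its face lies 35 mm inside the gateway; while it sticks out, the gate cannot shut.
- carriage (a joint): How far the carriage is pulled out towards -x of the bay, m: 0 = home against a hard stop; starts 0.05 to 0.08 out. Slides with about 3 N of friction and stays where it is left. At most 25 N may be put on it.
- gate (a joint): Gate angle, rad: 0 = nominally shut, grows as it swings out to -x of the bay; starts 1.05 to 1.4; light friction, stays where left. The striker sits in slots: the gate latches anywhere from -0.07 to +0.07 (not measured, to be felt), the hard stop about 2 mm farther in. The clear panel is delicate: at most 20 N on the gate; over 1.5 rad/s in the last 0.2 rad is a slam.
- gate_pad (a point): Centre of the black push pad on the gate's outer face (30 mm wide, 80 mm high), 111 mm above the table, 165 mm from the hinge axis, 10 mm in front of the gate's mid-plane. Axes turn with the gate: x through the gate the way it shuts, y towards the hinge. Pressed here, the latch rides over the strike at 5 to 10 N (12 N with drag), snaps in; right after, the force climbs: hard stop.
- gate_hinge (a point): Point on the gate's upright hinge axis, 111 mm above the table, 110 mm left (+y) of the gateway's middle; axes as gate_pad. The gate is a blue-framed clear panel, 205 mm wide from this axis, 12 mm thick (axis in its mid-plane), from 36 to 136 mm above the table.
- bolt (a joint): How far the brass bevelled latch bolt at the gate's free edge (near its top) is pressed in against its spring, m: 0 = fully out (out in the open, and again once snapped in behind the strike); about 0.007 while it rides over the strike, a steel upright bar on the right gate post.
- case: Open blue plastic case with two flat rings in it, 90 x 75 x 22 mm, loose, to the right of the bay; origin under its middle. Leave it alone.
- wipe_bottle: White bottle with a blue cap, 40 mm across, 85 mm high, loose, to the right of the bay; origin under its middle. Leave it alone.
- ring_gauge: Steel ring, 56 mm across, 12 mm high, loose, to the left of the bay; origin under its middle. Leave it alone.
- loupe: Black loupe, 36 mm across, 42 mm high, loose, to the left of the bay; origin under its middle. Leave it alone.
- right_post (a point): Middle of the top of the right (-y) gate post, 135 mm above the table; axes as gateway. The post, 22 mm square, 40 mm inside the gateway line, carries the steel striker. Behind it a clear guard, then a fixed white scanner hood over the whole rear of the bay: its front face is 135 mm inside the gateway, its top 135 mm above the table, with a black tube on it reaching 185 mm.
- buffer (a joint): How far the black sprung buffer on the striker (a 12 mm rubber pin behind the gate's free edge, 55 mm above the table) is pressed in by the gate, m: 0 = free; about 0.009 with the gate latched. It presses the gate back out over these last 9 mm, with up to about 7 N felt at the pad, so a gate that has not latched springs ajar.

How it is judged:
On the way, in this order (a step that is already met when the one before it is completed fails the run):
1. the carriage is fully home (within 3 mm of its stop) (value of joint carriage below 0.003 m), for 0.2 s.
2. the gate is shut with the bolt sprung out behind the strike (value of joint buffer above 0.005 m and value of joint bolt below 0.002 m and value of joint gate below 0.12 rad), for 0.2 s.
At the end, for the whole second after the job is handed in: The carriage is home (within 4 mm of its stop), the gate is latched (bolt sprung out to within 2 mm, sprung buffer still held pressed in by more than 5 mm, below 0.12 rad) and at rest, staying shut by itself (all of step 2 and value of joint carriage below 0.004 m and velocity of joint gate between -0.05 and 0.05 rad/s); the robot touches nothing.
It fails at once if the gate is forced (more than 20 N on it) (contact force between any of the fingers, the arm and gate above 20 N).
It fails at once if the carriage is forced (more than 25 N on it) (contact force between any of the fingers, the arm and carriage above 25 N).
It fails at once if the gate is slammed (faster than 1.5 rad/s in its last 0.2 rad) (value of joint gate below 0.2 rad and velocity of joint gate below -1.5 rad/s).
It fails at once if a bystander is moved by more than 20 mm (distance of any of case, wipe_bottle, ring_gauge, loupe from where it was at the start of the episode above 0.02 m).
It also fails if it takes over 58 s, if anything falls off the work surface, if the arm or the gripper's body presses on something with over 40 N, if the wrist force passes 120 N, or if a joint passes its speed limit or range.

### The arm

A 6-joint arm with a two-finger parallel gripper is mounted at the origin on the work surface. World frame = base frame: x ahead of the robot, y to its left, z up, the work surface at z = 0. Lengths are in m, angles in rad, forces in N, time in s.
With the tool pointing down it reaches from about 0.4 to 0.825 m from the base axis. Payload 7 kg.
Tool frame: the origin (TCP) lies midway between the tips of the shut fingers; the grasp point (between the pads) lies 19 mm behind it (manip.grip_depth is the distance from the TCP to the grasp point, in m); z points along the fingers, x is the direction in which the jaws open and shut, and the axes are right-handed (so a half turn about z gives the same grasp; the last joint's range is limited). The gripper opens to 88 mm and grips with 3 to 60 N. Pads are 19 mm wide; open, the fingers measure 130 mm over their backs; the gripper's body (78 mm by 193 mm) begins 47 mm behind the grasp point.
Start: joints at [1.52, 0.359, 0.012, 0, -1.224, -0.288], TCP at [0.224, 0.637, 0.227] pointing down, gripper open.
Joint ranges: [-3.07, 3.07], [-1.43, 2.12], [-1.02, 1.25], [-3.03, 1.67], [-3.05, -0], [-3.03, 3.03]. Speed limits (rad/s): [2.39, 2.39, 3.01, 3.14, 3.14, 3.14].

### API

Orientations are given as a rotation vector (axis times angle).
In Python, from plant import manip gives the robot as it stands.
- The arm moves only by the tool apply_moves, never from a script. Its argument "steps" is a list of rows, each an object with "travel": the shift along the tool's x, y, z scaled (see below), a list of three; "yaw": the turn about the tool's z scaled (see below). A call has 1 to 8 rows; each row shifts and turns the commanded pose from where the row before left it, along the tool's axes as they then stand; what a row does not reach is not made up. The controller multiplies each number of a shift by 0.2 m and each number of a turn by 90 degrees. A row lasts 1/8 s, in which the tool goes at most 62.5 mm and 10.7 degrees, less where a joint would pass 70% of its speed; a pose out of reach is approached as far as the arm can. A call with a number of a shift or a turn outside -1 to 1 is refused whole. A call with a gripper value outside its range is refused whole. "fingers" is the opening, from 0 (shut) to 1 (fully open), set as the call begins (left out, the last holds). The fingers move at their own pace and stop on an object; "grip_force" is the grip in N (left out, the last holds). Time passes only in rows, so rows that do not move let the fingers close. It gives the time, the measured TCP pose, the force and the opening at its end, in the units of the state.
- manip.get_state(): the state, without advancing time (a new reading comes with each control period).
- manip.snapshot(name): name is "scene" or "top"; returns the picture (420x560x3 uint8, red, green, blue); there is no depth.
- manip.camera_model(name): a dict with "fx", "fy", "cx", "cy" (pixels), "R" (3x3) and "t" (3): a world point X has camera coordinates R X + t. Camera axes: x right, y down, z forward; pixel columns grow to the right and rows downward; lengths in m; the calibration is good to about 2 mm. A picture is of the moment at which its call begins. camera_model takes no time and is no camera call.
- manip.job_done(): hands the job in, once; it reports no verdict.
Trained networks look in the newest picture that a camera, given by its name, has taken for a name from the list of things; names that differ only in an ending like _2 or _b are one class to them, and where a whole thing is asked for, a point or a joint stands for the part that bears it (a point fixed in the world has none). Each returns a list of dicts, best first, with "score" (0 to 1); they miss things now and then, are a little off and sometimes report something else, mostly with a low value. They report only what shows in the picture. A call takes as long as a camera call.
- manip.regions_of(target, camera): "region" (420x560 bool, what is visible of it) and "pixel" ([row, column] in pixels, amid what is visible of it).
- manip.tip_of(target, camera): "pixel" ([row, column] in pixels: a listed point, or the origin of a listed thing).
The state is a dict: "clock": time; "joint_pos": joint angles; "qd": joint speeds; "tau": joint torques, N m; "tcp_pos": TCP position; "ee_rot": TCP orientation; "wrist_force": force on the tool from outside, world axes, zero at the start; "moment": the same for the moment, N m; "opening": finger opening in m.
Only numpy, scipy, OpenCV 4.12 (cv2) and the standard library are available. Lean on these libraries where they do the work, as an engineer would, in place of code of your own. Each camera call takes 0.05 s, during which the arm holds its last target.

## Working session

There is one attempt and no reset: what is moved stays moved. The work goes in short steps, Python scripts to look and compute and a tool call to move; the robot and the scene stay as the last step left them, time stands still between calls to the robot, and variables do not carry over. Pictures are saved under pics/ and viewed, and the job is handed in when it is done.

Besides the shell and the picture viewer there is one more tool, called after "Call:" as name(argument=value, ...), one argument or row to a line, values as JSON. apply_moves: Moves the arm, as the interface text tells. Its arguments: {"type":"object","properties":{"steps":{"type":"array"},"fingers":{"type":"number"},"grip_force":{"type":"number"}},"required":["steps"]}

```bash
mkdir -p pics; ls
cat > h.py <<'E'
import numpy as np, cv2
from plant import manip
from scipy.spatial.transform import Rotation as Ro
def snap(c,n):
    im=manip.snapshot(c); cv2.imwrite(f'pics/{n}.png',np.ascontiguousarray(im[:,:,::-1])); return im
def proj(c,X):
    m=manip.camera_model(c); p=np.array(m['R'])@np.array(X,float)+np.array(m['t'])
    return np.array([m['cy']+m['fy']*p[1]/p[2], m['cx']+m['fx']*p[0]/p[2]])
def back(c,px,z):
    m=manip.camera_model(c);R=np.array(m['R']);t=np.array(m['t'])
    d=R.T@np.array([(px[1]-m['cx'])/m['fx'],(px[0]-m['cy'])/m['fy'],1]);o=-R.T@t
    return o+d*(z-o[2])/d[2]
E
python3 - <<'E'
from h import *
H={'gateway':0,'carriage_tab':.075,'gate_pad':.111,'gate_hinge':.111,'right_post':.135,'case':0,'wipe_bottle':0,'ring_gauge':0,'loupe':0}
for c in ('scene','top'):
    snap(c,c+'0'); m=manip.camera_model(c); print(c,-np.array(m['R']).T@m['t'])
    for k,z in H.items():
        for r in manip.tip_of(k,c)[:2]:
            print(k,round(r['score'],2),np.round(r['pixel']),np.round(back(c,r['pixel'],z),4))
s=manip.get_state(); print(s)
E
```

```text
pics
scene [ 1.07217663 -0.08744534  0.78234316]
gateway 0.89 [243. 217.] [ 0.6212 -0.0815 -0.    ]
gateway 0.53 [319. 135.] [ 0.7264 -0.2667  0.    ]
carriage_tab 0.71 [319. 138.] [ 0.7622 -0.2446  0.075 ]
carriage_tab 0.69 [219. 206.] [ 0.6058 -0.089   0.075 ]
gate_pad 0.57 [147. 200.] [ 0.4553 -0.0608  0.111 ]
gate_hinge 0.63 [189. 258.] [0.5974 0.0216 0.111 ]
right_post 0.82 [261. 147.] [ 0.6936 -0.2025  0.135 ]
case 0.87 [283.  99.] [ 0.6306 -0.3235  0.    ]
case 0.18 [145. 198.] [ 0.3465 -0.0585  0.    ]
wipe_bottle 0.93 [318. 137.] [ 0.7264 -0.2626  0.    ]
ring_gauge 0.6 [193. 295.] [0.5556 0.1141 0.    ]
loupe 0.77 [222. 316.] [ 0.6407  0.1303 -0.    ]
top [0.499466   0.02193012 1.20997799]
gateway 0.76 [239. 335.] [ 0.6227 -0.0958  0.    ]
carriage_tab 0.7 [251. 343.] [ 0.5892 -0.1045  0.075 ]
gate_pad 0.67 [322. 325.] [ 0.4458 -0.0595  0.111 ]
gate_hinge 0.96 [248. 284.] [0.5955 0.0174 0.111 ]
right_post 0.6 [196. 395.] [ 0.692  -0.2053  0.135 ]
case 0.81 [230. 441.] [ 0.6377 -0.3333  0.    ]
wipe_bottle 0.86 [193. 409.] [ 0.7226 -0.2662  0.    ]
ring_gauge 0.68 [274. 239.] [0.5484 0.1188 0.    ]
loupe 0.59 [231. 233.] [0.6441 0.1313 0.    ]
{'clock': 1.0, 'joint_pos': array([ 1.52009365e+00,  3.58595588e-01,  1.19297560e-02, -4.86659300e-06,
       -1.22409815e+00, -2.88109544e-01]), 'qd': array([ 0.00096931, -0.00059342,  0.00045314,  0.00130709, -0.00096162,
        0.00071951]), 'tau': array([-1.04700917e-03, -5.82389796e+01,  2.93303043e+01,  7.00289503e+00,
        1.24586889e-02, -1.28724176e-05]), 'tcp_pos': array([0.22435098, 0.63661774, 0.2265762 ]), 'ee_rot': array([-1.81510175e+00,  2.56415814e+00,  4.43709419e-05]), 'wrist_force': array([ 0.26189212, -0.45815584,  0.17122863]), 'moment': array([0.0030909 , 0.09344867, 0.00420464]), 'opening': 0.08735219348822983}
```

View pics/scene0.png

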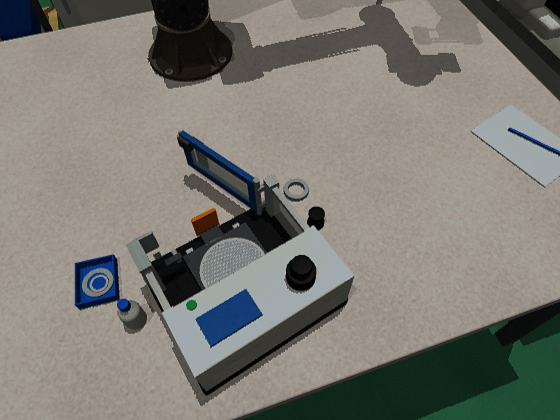

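View pics/top0.png

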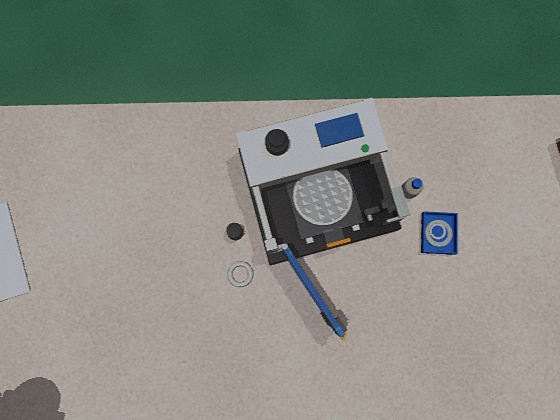

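The bay is yawed about 14°. The gate, at px (315,290) in the top view, is open toward the robot. The tab is at px (338,243) with clear space in front of it. The bystanders are to either side. Next I'll fit the bay pose to all the points from both cameras.

```bash
cat > fit.py <<'E'
from h import *
from scipy.optimize import least_squares
O={'scene':{'gateway':(243,217),'carriage_tab':(219,206),'gate_pad':(147,200),'gate_hinge':(189,258),'right_post':(261,147)},
'top':{'gateway':(239,335),'carriage_tab':(251,343),'gate_pad':(322,325),'gate_hinge':(248,284),'right_post':(196,395)}}
def pts(p):
    gx,gy,yaw,q,th=p
    R=lambda a:np.array([[np.cos(a),-np.sin(a),0],[np.sin(a),np.cos(a),0],[0,0,1]])
    g=np.array([gx,gy,0]); B=R(yaw)
    h=g+B@[0,.11,.111]
    return {'gateway':g,'carriage_tab':g+B@[.035-q,0,.075],'gate_hinge':h,'gate_pad':h+R(yaw-th)@[-.01,-.165,0],'right_post':g+B@[.04,-.135,.135],
     'base_l':g+B@[-.02,.15,.03],'base_r':g+B@[-.02,-.15,.03],'hood_l':g+B@[.135,.15,.135],'hood_r':g+B@[.135,-.15,.135]}
def res(p):
    P=pts(p); return np.concatenate([proj(c,P[k])-np.array(v) for c in O for k,v in O[c].items()])
if __name__=='__main__':
    r=least_squares(res,[.62,-.09,.25,.07,1.26],loss='soft_l1',f_scale=2)
    print(np.round(r.x,4)); print(np.round(res(r.x).reshape(-1,2),1).tolist())
    P=pts(r.x); [print(k,np.round(v,4)) for k,v in P.items()]
    for c in ('scene','top'):
        im=cv2.imread(f'pics/{c}0.png')
        for k,v in P.items():
            a=proj(c,v); cv2.circle(im,(int(round(a[1])),int(round(a[0]))),2,(0,0,255),-1)
        o=im[90:360,60:400] if c=='scene' else im[90:350,220:480]
        cv2.imwrite(f'pics/{c}_fit.png',cv2.resize(o,None,fx=2.2,fy=2.2,interpolation=cv2.INTER_NEAREST))
E
python3 fit.py
```

```text
[ 0.6213 -0.0854  0.2498  0.0617  1.2503]
[[0.7, -1.7], [-3.9, -2.6], [-1.9, -0.5], [-1.0, -0.4], [0.9, -2.6], [0.4, -4.9], [-3.0, -6.2], [-1.7, -0.3], [0.3, -1.6], [-0.6, 0.1]]
gateway [ 0.6213 -0.0854  0.    ]
carriage_tab [ 0.5954 -0.092   0.075 ]
gate_hinge [0.5941 0.0212 0.111 ]
gate_pad [ 0.4498 -0.0594  0.111 ]
right_post [ 0.6934 -0.2063  0.135 ]
base_l [0.5648 0.055  0.03  ]
base_r [ 0.639  -0.2356  0.03  ]
hood_l [0.715  0.0934 0.135 ]
hood_r [ 0.7892 -0.1973  0.135 ]
```

View pics/top_fit.png

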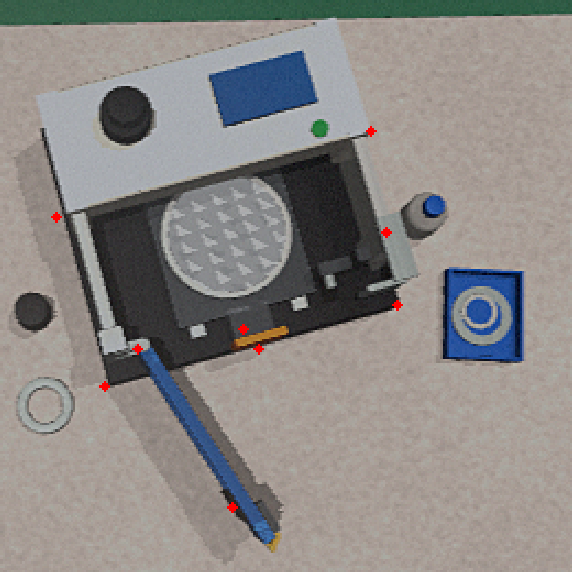

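View pics/scene_fit.png

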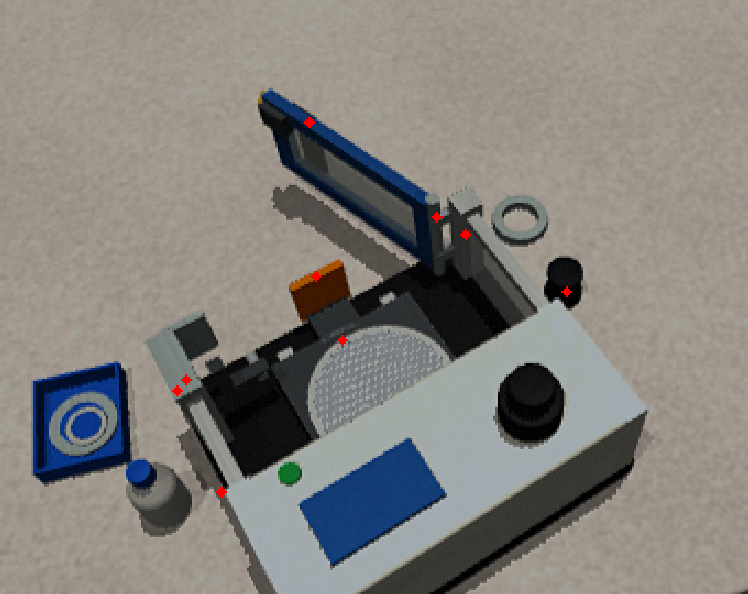

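Run:
```python
from h import *
g=np.array([.6213,-.0854]);a=.2498;B=np.array([[np.cos(a),-np.sin(a)],[np.sin(a),np.cos(a)]])
for c in ('scene','top'):
    im=cv2.imread(f'pics/{c}0.png').astype(int); b,gg,r=im[...,0],im[...,1],im[...,2]
    m=((r>110)&(r-b>80)&(r-gg>50)); m[:190]=0; m[265:]=0
    n,l,s,ce=cv2.connectedComponentsWithStats(m.astype(np.uint8))
    for i in range(1,n):
        if s[i,4]>20: print(c,s[i],ce[i])
for c,px in (('scene',(210.5,204.5)),('top',(243.2,339.1))):
    X=back(c,px,.095); print(c,X,B.T@(X[:2]-g))
s=manip.get_state();R=Ro.from_rotvec(s['ee_rot']).as_matrix();print(R.round(3))
```

```text
scene [191 208  25  14  95] [202.90526316 214.35789474]
top [326 238  24   9  68] [338.41176471 242.13235294]
scene [ 0.59938484 -0.08735962  0.095     ] [-0.02171939  0.00351885]
top [ 0.60356853 -0.09502796  0.095     ] [-0.01956125 -0.00494573]
[[-0.332 -0.943 -0.   ]
 [-0.943  0.332  0.   ]
 [-0.     0.    -1.   ]]
```

Call:
apply_moves(
  steps=[
    {"travel": [0.186,-0.17,0],"yaw": 0},
    {"travel": [0.186,-0.17,0],"yaw": 0},
    {"travel": [0.186,-0.17,0],"yaw": 0},
    {"travel": [0.186,-0.17,0],"yaw": 0},
    {"travel": [0.186,-0.17,0],"yaw": 0},
    {"travel": [0.186,-0.17,0],"yaw": 0},
    {"travel": [0.186,-0.17,0],"yaw": 0},
    {"travel": [0.186,-0.17,0],"yaw": 0},
  ],
  fingers=0,
  grip_force=30,
)

```text
clock: 2.0
tcp_pos: [0.3824, 0.2641, 0.2269]
ee_rot: [-1.815, 2.563, 0.0]
wrist_force: [1.3, 0.2, -0.2]
opening: 0.0132
```

Call:
apply_moves(
  steps=[
    {"travel": [0.186,-0.17,0],"yaw": 0},
    {"travel": [0.186,-0.17,0],"yaw": 0},
    {"travel": [0.186,-0.17,0],"yaw": 0},
    {"travel": [0.186,-0.17,0],"yaw": 0},
    {"travel": [0.186,-0.17,0],"yaw": 0},
    {"travel": [0.186,-0.17,0],"yaw": 0},
    {"travel": [0.186,-0.17,0],"yaw": 0},
    {"travel": [0.186,-0.17,0],"yaw": 0},
  ],
)

```text
clock: 3.0
tcp_pos: [0.5402, -0.1072, 0.2269]
ee_rot: [-1.815, 2.564, -0.001]
wrist_force: [0.5, 0.1, 0.0]
opening: 0.0001
```

Call:
apply_moves(
  steps=[
    {"travel": [0,0,0],"yaw": -0.1},
    {"travel": [0,0,0],"yaw": -0.1},
    {"travel": [0,0,0],"yaw": -0.1},
    {"travel": [0,0,0],"yaw": -0.075},
    {"travel": [0,0,0],"yaw": 0},
  ],
)

```text
clock: 3.62
tcp_pos: [0.5396, -0.1056, 0.2267]
ee_rot: [-2.48, 1.928, -0.0]
wrist_force: [-0.3, -0.1, 0.1]
opening: 0.0003
```

```bash
cat >> h.py <<'E'
g0=np.array([.6213,-.0854]);yaw0=.2498
def st(th=None):
    s=manip.get_state();R=Ro.from_rotvec(s['ee_rot']).as_matrix();a=yaw0
    B=np.array([[np.cos(a),-np.sin(a)],[np.sin(a),np.cos(a)]])
    p=B.T@(s['tcp_pos'][:2]-g0);f=B.T@s['wrist_force'][:2]
    print('t',round(s['clock'],2),'tcp',s['tcp_pos'].round(4),'bay',p.round(4),'Fbay',f.round(2),'Fz',round(s['wrist_force'][2],2),'op',round(s['opening'],4),'ytool deg',round(np.degrees(np.arctan2(R[1,1],R[0,1])),2))
    return s,R
E
python3 - <<'E'
from h import *
s,R=st();print(R.round(3),s['joint_pos'].round(3))
E
```

```text
t 3.62 tcp [ 0.5396 -0.1056  0.2267] bay [-0.0842  0.0006] Fbay [-0.28 -0.02] Fz 0.05 op 0.0003 ytool deg -165.71
[[ 0.247 -0.969  0.   ]
 [-0.969 -0.247  0.   ]
 [ 0.    -0.    -1.   ]] [ 0.163  0.153 -0.266  0.    -1.152  1.657]
```

Call:
apply_moves(
  steps=[
    {"travel": [0,0,0.15],"yaw": 0},
    {"travel": [0,0,0.15],"yaw": 0},
    {"travel": [0,0,0.15],"yaw": 0},
    {"travel": [0,0,0.15],"yaw": 0},
    {"travel": [0,0,0.13],"yaw": 0},
    {"travel": [0,0,0],"yaw": 0},
  ],
)

```text
clock: 4.38
tcp_pos: [0.5382, -0.1057, 0.0789]
ee_rot: [2.477, -1.928, -0.005]
wrist_force: [-0.1, 0.6, 0.4]
opening: 0.0001
```

Run:
```python
from h import *
st();a=snap('scene','s1');b=snap('top','t1')
o=np.hstack([a[90:360,60:400][:260],b[90:350,220:480]])[:,:,::-1]
cv2.imwrite('pics/c1.png',cv2.resize(o,None,fx=1.33,fy=1.33))
```

```text
t 4.38 tcp [ 0.5382 -0.1057  0.0789] bay [-0.0855  0.0009] Fbay [-0.   0.6] Fz 0.37 op 0.0001 ytool deg -165.8
```

View pics/c1.png

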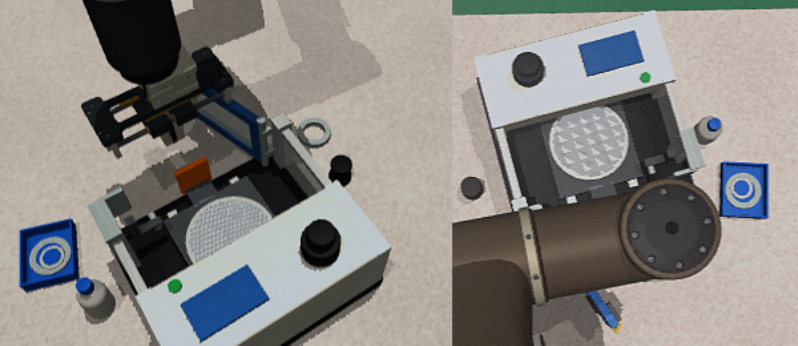

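Call:
apply_moves(
  steps=[
    {"travel": [0,-0.04,0],"yaw": 0},
    {"travel": [0,-0.04,0],"yaw": 0},
    {"travel": [0,-0.04,0],"yaw": 0},
    {"travel": [0,-0.02,0],"yaw": 0},
    {"travel": [0,-0.015,0],"yaw": 0},
    {"travel": [0,-0.015,0],"yaw": 0},
  ],
)

```text
clock: 5.22
tcp_pos: [0.5726, -0.0971, 0.0805]
ee_rot: [2.481, -1.927, -0.0]
wrist_force: [-0.0, -0.0, 0.9]
opening: 0.0005
```

Call:
apply_moves(
  steps=[
    {"travel": [0,-0.015,0],"yaw": 0},
    {"travel": [0,-0.015,0],"yaw": 0},
    {"travel": [0,-0.015,0],"yaw": 0},
    {"travel": [0,-0.015,0],"yaw": 0},
  ],
)

```text
clock: 5.72
tcp_pos: [0.5844, -0.0941, 0.0806]
ee_rot: [-2.481, 1.927, -0.0]
wrist_force: [0.0, 0.6, -0.1]
opening: 0.0002
```

Run:
```python
from h import *
st()
```

```text
t 5.72 tcp [ 0.5844 -0.0941  0.0806] bay [-0.0379  0.0007] Fbay [0.17 0.6 ] Fz -0.07 op 0.0002 ytool deg -165.66
```

Call:
apply_moves(
  steps=[
    {"travel": [0,-0.01,0],"yaw": 0},
    {"travel": [0,-0.01,0],"yaw": 0},
    {"travel": [0,-0.01,0],"yaw": 0},
    {"travel": [0,-0.01,0],"yaw": 0},
  ],
)

```text
clock: 6.22
tcp_pos: [0.5912, -0.0924, 0.0804]
ee_rot: [2.48, -1.926, -0.002]
wrist_force: [-2.4, -0.5, 1.9]
opening: 0.0002
```

Call:
apply_moves(
  steps=[
    {"travel": [0,-0.01,0],"yaw": 0},
    {"travel": [0,-0.01,0],"yaw": 0},
    {"travel": [0,-0.01,0],"yaw": 0},
    {"travel": [0,-0.01,0],"yaw": 0},
  ],
)

```text
clock: 6.72
tcp_pos: [0.5996, -0.0903, 0.0804]
ee_rot: [2.481, -1.927, -0.0]
wrist_force: [-2.9, -1.1, 0.0]
opening: 0.0004
```

Call:
apply_moves(
  steps=[
    {"travel": [0,-0.015,0],"yaw": 0},
    {"travel": [0,-0.015,0],"yaw": 0},
    {"travel": [0,-0.015,0],"yaw": 0},
    {"travel": [0,-0.015,0],"yaw": 0},
    {"travel": [0,-0.015,0],"yaw": 0},
    {"travel": [0,-0.015,0],"yaw": 0},
    {"travel": [0,-0.015,0],"yaw": 0},
    {"travel": [0,-0.015,0],"yaw": 0},
  ],
)

```text
clock: 7.72
tcp_pos: [0.6231, -0.0843, 0.0805]
ee_rot: [2.481, -1.927, -0.0]
wrist_force: [-2.8, -3.0, -1.6]
opening: 0.0006
```

Call:
apply_moves(
  steps=[
    {"travel": [0,-0.015,0],"yaw": 0},
    {"travel": [0,-0.015,0],"yaw": 0},
    {"travel": [0,-0.01,0],"yaw": 0},
    {"travel": [0,-0.01,0],"yaw": 0},
    {"travel": [0,-0.005,0],"yaw": 0},
  ],
)

```text
clock: 8.35
tcp_pos: [0.6337, -0.0815, 0.0806]
ee_rot: [-2.481, 1.927, -0.0]
wrist_force: [-3.0, -3.1, -1.0]
opening: 0.0002
```

Run:
```python
from h import *
st()
```

```text
t 8.35 tcp [ 0.6337 -0.0815  0.0806] bay [0.013  0.0007] Fbay [-3.67 -2.22] Fz -0.95 op 0.0002 ytool deg -165.66
```

Call:
apply_moves(
  steps=[
    {"travel": [0,-0.005,0],"yaw": 0},
    {"travel": [0,-0.005,0],"yaw": 0},
    {"travel": [0,-0.005,0],"yaw": 0},
    {"travel": [0,-0.005,0],"yaw": 0},
    {"travel": [0,-0.005,0],"yaw": 0},
  ],
)

```text
clock: 8.98
tcp_pos: [0.6385, -0.0803, 0.0806]
ee_rot: [-2.481, 1.927, -0.0]
wrist_force: [-3.4, -3.7, -1.0]
opening: 0.0003
```

Call:
apply_moves(
  steps=[
    {"travel": [0,-0.005,0],"yaw": 0},
    {"travel": [0,-0.005,0],"yaw": 0},
  ],
)

```text
clock: 9.22
tcp_pos: [0.6404, -0.0798, 0.0806]
ee_rot: [2.481, -1.927, 0.0]
wrist_force: [-2.5, -3.7, -1.7]
opening: 0.0002
```

Call:
apply_moves(
  steps=[
    {"travel": [0,-0.005,0],"yaw": 0},
    {"travel": [0,-0.005,0],"yaw": 0},
  ],
)

```text
clock: 9.48
tcp_pos: [0.6424, -0.0793, 0.0806]
ee_rot: [2.481, -1.927, 0.0]
wrist_force: [-2.6, -2.5, -1.2]
opening: 0.0003
```

Call:
apply_moves(
  steps=[
    {"travel": [0,-0.004,0],"yaw": 0},
    {"travel": [0,-0.004,0],"yaw": 0},
  ],
)

```text
clock: 9.72
tcp_pos: [0.6439, -0.0789, 0.0806]
ee_rot: [-2.481, 1.927, -0.0]
wrist_force: [-2.8, -3.1, -1.0]
opening: 0.0003
```

Call:
apply_moves(
  steps=[
    {"travel": [0,-0.004,0],"yaw": 0},
  ],
)

```text
clock: 9.85
tcp_pos: [0.6447, -0.0787, 0.0805]
ee_rot: [2.481, -1.927, -0.0]
wrist_force: [-3.6, -3.0, -2.2]
opening: 0.0005
```

Call:
apply_moves(
  steps=[
    {"travel": [0,-0.004,0],"yaw": 0},
  ],
)

```text
clock: 9.98
tcp_pos: [0.645, -0.0786, 0.0805]
ee_rot: [2.481, -1.927, -0.001]
wrist_force: [-4.8, -3.3, 1.9]
opening: 0.0003
```

Call:
apply_moves(
  steps=[
    {"travel": [0,-0.004,0],"yaw": 0},
  ],
)

```text
clock: 10.1
tcp_pos: [0.6451, -0.0786, 0.0806]
ee_rot: [2.48, -1.926, -0.002]
wrist_force: [-7.9, -3.0, 2.7]
opening: 0.0004
```

Call:
apply_moves(
  steps=[
    {"travel": [0,-0.004,0],"yaw": 0},
  ],
)

```text
clock: 10.22
tcp_pos: [0.645, -0.0786, 0.0806]
ee_rot: [2.479, -1.926, -0.004]
wrist_force: [-10.8, -3.7, 5.2]
opening: 0.0002
```

Call:
apply_moves(
  steps=[
    {"travel": [0,0,0],"yaw": 0},
    {"travel": [0,0,0],"yaw": 0},
  ],
)

```text
clock: 10.48
tcp_pos: [0.645, -0.0786, 0.0805]
ee_rot: [2.479, -1.926, -0.004]
wrist_force: [-8.7, -3.6, 3.0]
opening: 0.0009
```

Call:
apply_moves(
  steps=[
    {"travel": [0,0.02,0],"yaw": 0},
    {"travel": [0,0.03,0],"yaw": 0},
    {"travel": [0,0.1,0],"yaw": 0},
    {"travel": [0,0.1,0],"yaw": 0},
    {"travel": [0,0.1,0],"yaw": 0},
    {"travel": [0,0.1,0],"yaw": 0},
    {"travel": [0,0.1,0],"yaw": 0},
  ],
)

```text
clock: 11.35
tcp_pos: [0.5405, -0.1052, 0.081]
ee_rot: [-2.48, 1.925, -0.002]
wrist_force: [0.0, 0.7, -0.1]
opening: 0.0005
```

Call:
apply_moves(
  steps=[
    {"travel": [0,0,-0.2],"yaw": 0},
    {"travel": [0,0,-0.2],"yaw": 0},
    {"travel": [0,0,-0.2],"yaw": 0},
    {"travel": [0,0,0],"yaw": 0},
  ],
)

```text
clock: 11.85
tcp_pos: [0.5429, -0.105, 0.2046]
ee_rot: [-2.478, 1.922, -0.01]
wrist_force: [0.2, -0.1, -0.5]
opening: 0.0005
```

Run:
```python
from h import *
st();a=snap('scene','s2')
for k,z in (('carriage_tab',.075),('gate_pad',.111),('gate_hinge',.111)):
    for r in manip.tip_of(k,'scene')[:2]: 
        X=back('scene',r['pixel'],z);print(k,r['score'],np.round(r['pixel']),X.round(4))
cv2.imwrite('pics/c2.png',cv2.resize(a[90:360,60:400][:,:,::-1],None,fx=2.2,fy=2.2))
```

```text
t 11.85 tcp [ 0.5429 -0.105   0.2046] bay [-0.0808  0.0004] Fbay [ 0.13 -0.12] Fz -0.53 op 0.0005 ytool deg -165.61
carriage_tab 0.62 [238. 219.] [ 0.6548 -0.0767  0.075 ]
gate_pad 0.88 [144. 198.] [ 0.4445 -0.0619  0.111 ]
gate_hinge 0.79 [187. 256.] [0.5904 0.0197 0.111 ]
```

View pics/c2.png

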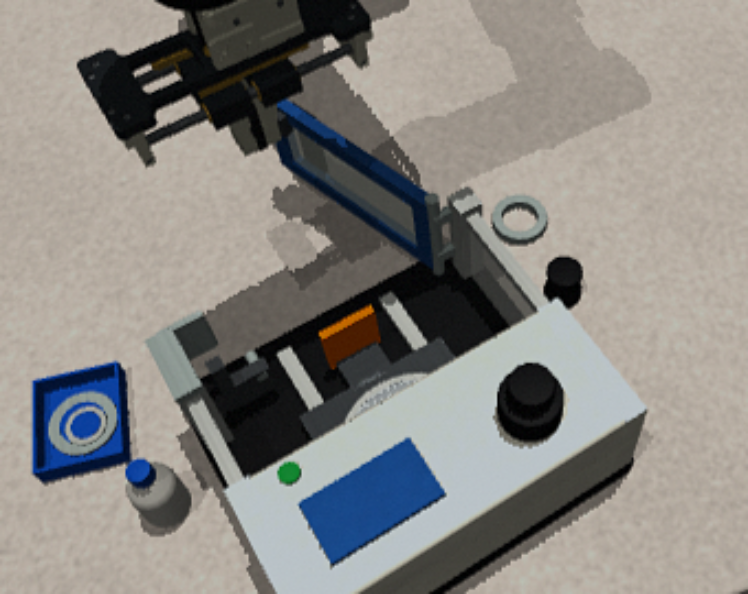

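The carriage is home: the tab is at bay x≈0.035, and the force climbed at the stop. Next I'll go to the outer (left) side of the gate.

Call:
apply_moves(
  steps=[
    {"travel": [-0.143,0.118,0],"yaw": 0},
    {"travel": [-0.143,0.118,0],"yaw": 0},
    {"travel": [-0.143,0.118,0],"yaw": 0},
    {"travel": [-0.143,0.118,0],"yaw": 0},
  ],
)

```text
clock: 12.55
tcp_pos: [0.4192, -0.0176, 0.1994]
ee_rot: [2.48, -1.926, -0.002]
wrist_force: [0.3, 1.2, 0.3]
opening: 0.0003
```

Call:
apply_moves(
  steps=[
    {"travel": [0,0,0],"yaw": 0.1},
    {"travel": [0,0,0],"yaw": 0.1},
    {"travel": [0,0,0],"yaw": 0.1},
    {"travel": [0,0,0],"yaw": 0.1},
    {"travel": [0,0,0],"yaw": 0.1},
    {"travel": [0,0,0],"yaw": 0.1},
    {"travel": [0,0,0],"yaw": 0.1},
    {"travel": [0,0,0],"yaw": 0.1},
  ],
)

```text
clock: 13.55
tcp_pos: [0.4201, -0.0181, 0.1995]
ee_rot: [0.866, -3.018, 0.0]
wrist_force: [0.8, 0.0, -0.1]
opening: 0.0004
```

```bash
cat >> h.py <<'E'
hinge=np.array([.5941,.0212])
def gst(pad=np.array([-.01,-.165])):
    # tool in gate frame assuming tool y = -gate x
    s,R=st(); gx=-R[:2,1]; gy=np.array([-gx[1],gx[0]])
    d=s['tcp_pos'][:2]-hinge; w=s['wrist_force'][:2]
    print('gateframe if aligned: x %.4f y %.4f'%(d@gx,d@gy),'theta %.3f'%(yaw0-np.arctan2(gx[1],gx[0])),'Fx %.2f Fy %.2f'%(w@gx,w@gy), 'J',s['joint_pos'].round(2))
    return s,R
E
python3 - <<'E'
from h import *
gst()
E
```

```text
t 13.55 tcp [ 0.4201 -0.0181  0.1995] bay [-0.1783  0.115 ] Fbay [ 0.79 -0.19] Fz -0.08 op 0.0004 ytool deg 122.04
gateframe if aligned: x -0.0590 y -0.1683 theta 1.261 Fx 0.42 Fy 0.69 J [ 0.43 -0.05 -0.55 -0.   -1.07  0.13]
```

Call:
apply_moves(
  steps=[
    {"travel": [0,0,0.13],"yaw": 0},
    {"travel": [0,0,0.13],"yaw": 0},
    {"travel": [0,0,0.13],"yaw": 0},
    {"travel": [0,0,0.13],"yaw": 0},
    {"travel": [0,0,0],"yaw": 0},
  ],
)

```text
clock: 14.18
tcp_pos: [0.4187, -0.0186, 0.0945]
ee_rot: [0.873, -3.012, 0.001]
wrist_force: [-0.2, 0.8, 0.1]
opening: 0.0003
```

Run:
```python
from h import *
gst();a=snap('scene','s3')
cv2.imwrite('pics/c3.png',cv2.resize(a[60:260,100:400][:,:,::-1],None,fx=2.2,fy=2.2))
```

```text
t 14.18 tcp [ 0.4187 -0.0186  0.0945] bay [-0.1798  0.1148] Fbay [0.01 0.86] Fz 0.05 op 0.0003 ytool deg 122.32
gateframe if aligned: x -0.0601 y -0.1695 theta 1.256 Fx -0.82 Fy 0.28 J [ 0.43  0.08 -0.7  -0.   -0.8   0.13]
```

View pics/c3.png

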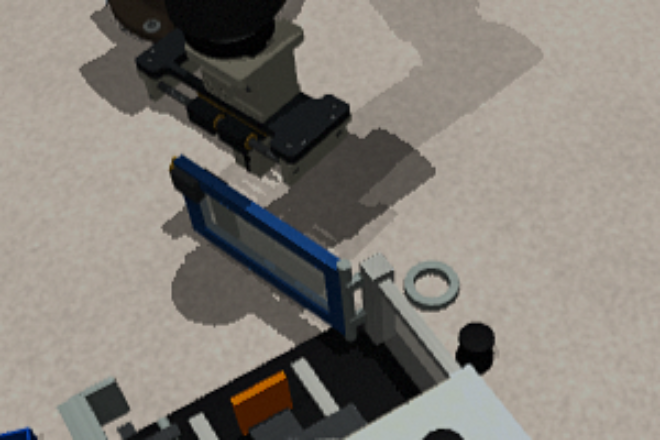

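Call:
apply_moves(
  steps=[
    {"travel": [-0.02,-0.03,0],"yaw": 0},
    {"travel": [0,-0.04,0],"yaw": 0},
    {"travel": [0,-0.04,0],"yaw": 0},
    {"travel": [0,-0.02,0],"yaw": 0},
    {"travel": [0,-0.01,0],"yaw": 0},
    {"travel": [0,-0.01,0],"yaw": 0},
  ],
)

```text
clock: 14.98
tcp_pos: [0.44, -0.0413, 0.0966]
ee_rot: [0.875, -3.017, -0.0]
wrist_force: [-0.8, 0.1, -0.4]
opening: 0.0003
```

Call:
apply_moves(
  steps=[
    {"travel": [0,-0.01,0],"yaw": 0},
    {"travel": [0,-0.01,0],"yaw": 0},
    {"travel": [0,-0.01,0],"yaw": 0},
  ],
)

```text
clock: 15.35
tcp_pos: [0.4433, -0.0462, 0.0966]
ee_rot: [-0.875, 3.017, -0.0]
wrist_force: [-0.3, -0.2, -0.0]
opening: 0.0004
```

Call:
apply_moves(
  steps=[
    {"travel": [0,-0.01,0],"yaw": 0},
    {"travel": [0,-0.01,0],"yaw": 0},
    {"travel": [0,-0.01,0],"yaw": 0},
  ],
)

```text
clock: 15.72
tcp_pos: [0.4464, -0.0514, 0.0965]
ee_rot: [0.875, -3.017, -0.0]
wrist_force: [-0.4, 0.6, 0.5]
opening: 0.0006
```

Run:
```python
from h import *
gst()
```

```text
t 15.72 tcp [ 0.4464 -0.0514  0.0965] bay [-0.1611  0.0762] Fbay [-0.24  0.69] Fz 0.49 op 0.0006 ytool deg 122.33
gateframe if aligned: x -0.0177 y -0.1636 theta 1.256 Fx -0.73 Fy -0.01 J [ 0.33  0.12 -0.65 -0.   -0.8   0.24]
```

Call:
apply_moves(
  steps=[
    {"travel": [0.001,-0.016,0],"yaw": -0.013},
    {"travel": [0.003,-0.033,0],"yaw": -0.025},
    {"travel": [0.003,-0.033,0],"yaw": -0.025},
    {"travel": [0.003,-0.033,0],"yaw": -0.025},
    {"travel": [0.003,-0.033,0],"yaw": -0.025},
    {"travel": [0.003,-0.033,0],"yaw": -0.025},
  ],
)

```text
clock: 16.48
tcp_pos: [0.4658, -0.0822, 0.0965]
ee_rot: [1.199, -2.903, -0.0]
wrist_force: [-2.2, 0.8, -0.3]
opening: 0.0004
```

Run:
```python
from h import *
gst();a=snap('scene','s4')
cv2.imwrite('pics/c4.png',cv2.resize(a[60:260,100:400][:,:,::-1],None,fx=2.2,fy=2.2))
```

```text
t 16.48 tcp [ 0.4658 -0.0822  0.0965] bay [-0.1499  0.0415] Fbay [-1.96  1.3 ] Fz -0.31 op 0.0004 ytool deg 134.88
gateframe if aligned: x -0.0172 y -0.1639 theta 1.037 Fx -2.12 Fy -1.03 J [ 0.24  0.16 -0.6  -0.   -0.81  0.54]
```

View pics/c4.png

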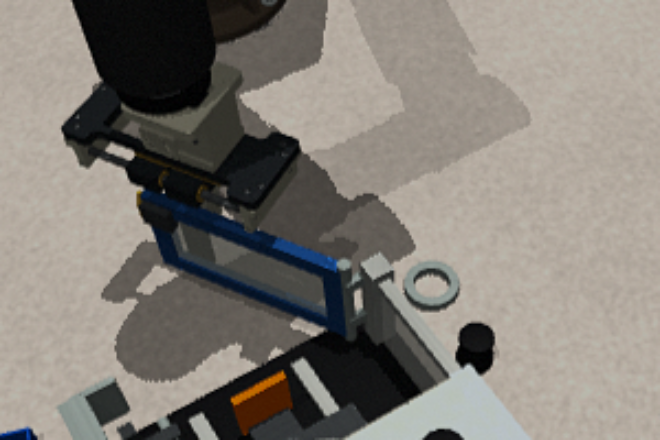

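Call:
apply_moves(
  steps=[
    {"travel": [0.003,-0.033,0],"yaw": -0.025},
    {"travel": [0.003,-0.033,0],"yaw": -0.025},
    {"travel": [0.003,-0.033,0],"yaw": -0.025},
    {"travel": [0.003,-0.033,0],"yaw": -0.025},
    {"travel": [0.003,-0.033,0],"yaw": -0.025},
    {"travel": [0.003,-0.033,0],"yaw": -0.025},
    {"travel": [0.003,-0.033,0],"yaw": -0.025},
    {"travel": [0.003,-0.033,0],"yaw": -0.025},
  ],
)

```text
clock: 17.52
tcp_pos: [0.5047, -0.1178, 0.0964]
ee_rot: [1.637, -2.681, -0.0]
wrist_force: [-1.1, -0.1, -0.2]
opening: 0.0003
```

Run:
```python
from h import *
gst()
```

```text
t 17.52 tcp [ 0.5047 -0.1178  0.0964] bay [-0.121  -0.0025] Fbay [-1.06  0.12] Fz -0.23 op 0.0003 ytool deg 152.82
gateframe if aligned: x -0.0161 y -0.1645 theta 0.724 Fx -0.87 Fy -0.62 J [ 0.15  0.23 -0.5  -0.   -0.84  0.95]
```

Call:
apply_moves(
  steps=[
    {"travel": [0.003,-0.032,0],"yaw": -0.026},
    {"travel": [0.003,-0.032,0],"yaw": -0.026},
    {"travel": [0.003,-0.032,0],"yaw": -0.026},
    {"travel": [0.003,-0.032,0],"yaw": -0.026},
    {"travel": [0.003,-0.032,0],"yaw": -0.026},
    {"travel": [0.003,-0.032,0],"yaw": -0.026},
    {"travel": [0.003,-0.032,0],"yaw": -0.026},
    {"travel": [0.003,-0.032,0],"yaw": -0.026},
  ],
)

```text
clock: 18.52
tcp_pos: [0.5513, -0.1389, 0.0964]
ee_rot: [2.051, -2.379, -0.001]
wrist_force: [-0.9, -0.3, -0.7]
opening: 0.0006
```

Call:
apply_moves(
  steps=[
    {"travel": [0.002,-0.02,0],"yaw": -0.016},
    {"travel": [0.002,-0.02,0],"yaw": -0.016},
    {"travel": [0.002,-0.02,0],"yaw": -0.016},
    {"travel": [0.002,-0.02,0],"yaw": -0.016},
  ],
)

```text
clock: 19.02
tcp_pos: [0.5673, -0.1421, 0.0965]
ee_rot: [2.169, -2.273, -0.0]
wrist_force: [-0.1, 0.4, -0.4]
opening: 0.0001
```

Run:
```python
from h import *
gst();a=snap('scene','s5');b=snap('top','t5')
o=np.hstack([a[90:360,60:400][:260],b[90:350,220:480]])[:,:,::-1]
cv2.imwrite('pics/c5.png',cv2.resize(o,None,fx=1.33,fy=1.33))
```

```text
t 19.02 tcp [ 0.5673 -0.1421  0.0965] bay [-0.0663 -0.0416] Fbay [-0.01  0.46] Fz -0.42 op 0.0001 ytool deg 177.32
gateframe if aligned: x -0.0191 y -0.1644 theta 0.296 Fx -0.14 Fy 0.44 J [ 0.09  0.33 -0.36 -0.   -0.88  1.44]
```

View pics/c5.png

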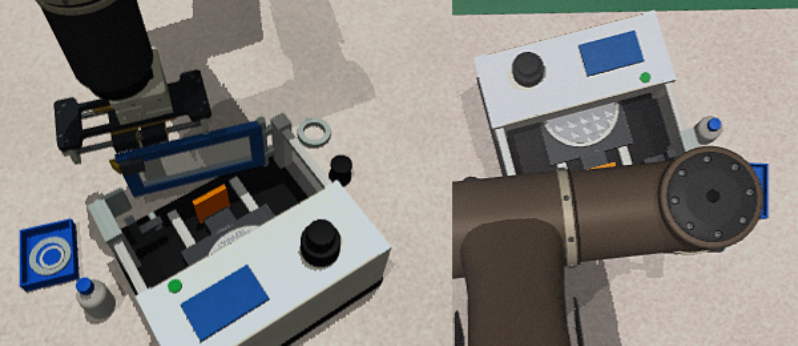

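Call:
apply_moves(
  steps=[
    {"travel": [0.0015,-0.013,0],"yaw": -0.0095},
    {"travel": [0.0015,-0.013,0],"yaw": -0.0095},
    {"travel": [0.0015,-0.013,0],"yaw": -0.0095},
    {"travel": [0.0015,-0.013,0],"yaw": -0.0095},
    {"travel": [0.0015,-0.013,0],"yaw": -0.0095},
    {"travel": [0.0015,-0.013,0],"yaw": -0.0095},
  ],
)

```text
clock: 19.88
tcp_pos: [0.5829, -0.1441, 0.0966]
ee_rot: [-2.268, 2.174, -0.0]
wrist_force: [-0.6, -0.6, 0.6]
opening: 0.0005
```

Call:
apply_moves(
  steps=[
    {"travel": [0.0015,-0.013,0],"yaw": -0.0095},
    {"travel": [0.0015,-0.013,0],"yaw": -0.0095},
    {"travel": [0.0015,-0.013,0],"yaw": -0.0095},
  ],
)

```text
clock: 20.25
tcp_pos: [0.5907, -0.1445, 0.0966]
ee_rot: [-2.316, 2.123, 0.0]
wrist_force: [-0.1, -0.2, -0.0]
opening: 0.0001
```

Run:
```python
from h import *
gst()
```

```text
t 20.25 tcp [ 0.5907 -0.1445  0.0966] bay [-0.0442 -0.0497] Fbay [-0.15 -0.13] Fz -0.04 op 0.0001 ytool deg -175.01
gateframe if aligned: x -0.0178 y -0.1648 theta 0.163 Fx -0.13 Fy -0.15 J [ 0.08  0.36 -0.31 -0.   -0.9   1.58]
```

Call:
apply_moves(
  steps=[
    {"travel": [0.0006,-0.005,0],"yaw": -0.0039},
    {"travel": [0.0006,-0.005,0],"yaw": -0.0039},
    {"travel": [0.0006,-0.005,0],"yaw": -0.0039},
    {"travel": [0.0006,-0.005,0],"yaw": -0.0039},
  ],
)

```text
clock: 20.75
tcp_pos: [0.5946, -0.1446, 0.0965]
ee_rot: [2.341, -2.095, -0.0]
wrist_force: [-0.3, 0.1, -0.5]
opening: 0.0004
```

Call:
apply_moves(
  steps=[
    {"travel": [0.0006,-0.005,0],"yaw": -0.0039},
    {"travel": [0.0006,-0.005,0],"yaw": -0.0039},
    {"travel": [0.0006,-0.005,0],"yaw": -0.0039},
  ],
)

```text
clock: 21.12
tcp_pos: [0.5977, -0.1446, 0.0966]
ee_rot: [2.36, -2.073, 0.0]
wrist_force: [-0.5, -0.2, 0.1]
opening: 0.0005
```

Call:
apply_moves(
  steps=[
    {"travel": [0.0006,-0.005,0],"yaw": -0.0039},
    {"travel": [0.0006,-0.005,0],"yaw": -0.0039},
  ],
)

```text
clock: 21.38
tcp_pos: [0.5997, -0.1446, 0.0966]
ee_rot: [2.373, -2.059, 0.0]
wrist_force: [0.1, 0.4, 0.3]
opening: 0.0005
```

Call:
apply_moves(
  steps=[
    {"travel": [0.0006,-0.005,0],"yaw": -0.0039},
    {"travel": [0.0006,-0.005,0],"yaw": -0.0039},
  ],
)

```text
clock: 21.62
tcp_pos: [0.6017, -0.1446, 0.0965]
ee_rot: [-2.386, 2.044, 0.0]
wrist_force: [-0.5, 0.7, 0.1]
opening: 0.0007
```

Call:
apply_moves(
  steps=[
    {"travel": [0.0006,-0.005,0],"yaw": -0.0039},
    {"travel": [0.0006,-0.005,0],"yaw": -0.0039},
  ],
)

```text
clock: 21.88
tcp_pos: [0.6034, -0.1445, 0.0965]
ee_rot: [2.398, -2.029, -0.001]
wrist_force: [-2.9, 0.3, 2.4]
opening: 0.0003
```

Call:
apply_moves(
  steps=[
    {"travel": [0.0004,-0.004,0],"yaw": -0.003},
    {"travel": [0,0,0],"yaw": 0},
  ],
)

```text
clock: 22.12
tcp_pos: [0.6038, -0.1445, 0.0965]
ee_rot: [2.402, -2.024, -0.001]
wrist_force: [-4.9, 0.6, 3.2]
opening: 0.0004
```

Call:
apply_moves(
  steps=[
    {"travel": [0.0004,-0.004,0],"yaw": -0.003},
    {"travel": [0,0,0],"yaw": 0},
  ],
)

```text
clock: 22.38
tcp_pos: [0.605, -0.1444, 0.0965]
ee_rot: [2.407, -2.018, -0.001]
wrist_force: [-4.5, 0.8, 3.3]
opening: 0.0003
```

Call:
apply_moves(
  steps=[
    {"travel": [0.0004,-0.004,0],"yaw": -0.003},
    {"travel": [0,0,0],"yaw": 0},
  ],
)

```text
clock: 22.62
tcp_pos: [0.6059, -0.1443, 0.0965]
ee_rot: [2.412, -2.013, -0.0]
wrist_force: [-5.0, 0.3, 3.0]
opening: 0.0003
```

Call:
apply_moves(
  steps=[
    {"travel": [0.0004,-0.004,0],"yaw": -0.003},
    {"travel": [0,0,0],"yaw": 0},
  ],
)

```text
clock: 22.88
tcp_pos: [0.6067, -0.1443, 0.0965]
ee_rot: [2.417, -2.007, -0.0]
wrist_force: [-5.0, 0.5, 2.5]
opening: 0.0005
```

Run:
```python
from h import *
gst()
```

```text
t 22.88 tcp [ 0.6067 -0.1443  0.0965] bay [-0.0287 -0.0534] Fbay [-4.71  1.74] Fz 2.51 op 0.0005 ytool deg -169.42
gateframe if aligned: x -0.0180 y -0.1650 theta 0.065 Fx -4.82 Fy 1.43 J [ 0.08  0.38 -0.27  0.   -0.92  1.68]
```

Call:
apply_moves(
  steps=[
    {"travel": [0.0004,-0.004,0],"yaw": -0.003},
    {"travel": [0,0,0],"yaw": 0},
  ],
)

```text
clock: 23.12
tcp_pos: [0.6075, -0.1442, 0.0965]
ee_rot: [2.421, -2.001, -0.0]
wrist_force: [-5.0, 0.1, 3.0]
opening: 0.0005
```

Call:
apply_moves(
  steps=[
    {"travel": [0.0004,-0.004,0],"yaw": -0.003},
    {"travel": [0,0,0],"yaw": 0},
  ],
)

```text
clock: 23.38
tcp_pos: [0.6082, -0.1442, 0.0965]
ee_rot: [2.426, -1.996, -0.001]
wrist_force: [-5.6, 0.0, 3.3]
opening: 0.0005
```

Call:
apply_moves(
  steps=[
    {"travel": [0.0004,-0.004,0],"yaw": -0.003},
    {"travel": [0,0,0],"yaw": 0},
  ],
)

```text
clock: 23.62
tcp_pos: [0.6089, -0.1441, 0.0965]
ee_rot: [2.43, -1.99, -0.001]
wrist_force: [-4.7, -0.1, 4.1]
opening: 0.0002
```

Call:
apply_moves(
  steps=[
    {"travel": [0.0004,-0.004,0],"yaw": -0.003},
    {"travel": [0,0,0],"yaw": 0},
  ],
)

```text
clock: 23.88
tcp_pos: [0.6096, -0.1441, 0.0965]
ee_rot: [2.435, -1.984, -0.001]
wrist_force: [-5.5, 0.5, 3.8]
opening: 0.0002
```

Call:
apply_moves(
  steps=[
    {"travel": [0.0004,-0.004,0],"yaw": -0.003},
    {"travel": [0,0,0],"yaw": 0},
  ],
)

```text
clock: 24.12
tcp_pos: [0.61, -0.1441, 0.0965]
ee_rot: [2.439, -1.978, -0.002]
wrist_force: [-7.1, 0.2, 4.8]
opening: 0.0003
```

Call:
apply_moves(
  steps=[
    {"travel": [0.0004,-0.004,0],"yaw": -0.003},
    {"travel": [0,0,0],"yaw": 0},
  ],
)

```text
clock: 24.38
tcp_pos: [0.6104, -0.144, 0.0965]
ee_rot: [2.443, -1.972, -0.003]
wrist_force: [-8.5, -0.7, 6.1]
opening: 0.0006
```

Call:
apply_moves(
  steps=[
    {"travel": [0.0004,-0.004,0],"yaw": -0.003},
    {"travel": [0,0,0],"yaw": 0},
  ],
)

```text
clock: 24.62
tcp_pos: [0.6115, -0.144, 0.0965]
ee_rot: [2.448, -1.966, -0.002]
wrist_force: [-6.6, -0.9, 4.6]
opening: 0.0007
```

Run:
```python
from h import *
gst()
```

```text
t 24.62 tcp [ 0.6115 -0.144   0.0965] bay [-0.024  -0.0543] Fbay [-6.6   0.75] Fz 4.64 op 0.0007 ytool deg -167.54
gateframe if aligned: x -0.0187 y -0.1650 theta 0.032 Fx -6.62 Fy 0.54 J [ 0.08  0.39 -0.26  0.   -0.92  1.71]
```

Call:
apply_moves(
  steps=[
    {"travel": [0.0003,-0.003,0],"yaw": -0.002},
    {"travel": [0,0,0],"yaw": 0},
  ],
)

```text
clock: 24.88
tcp_pos: [0.6125, -0.1438, 0.0965]
ee_rot: [2.452, -1.963, -0.001]
wrist_force: [-6.0, 0.4, 4.1]
opening: 0.0
```

Call:
apply_moves(
  steps=[
    {"travel": [0.0003,-0.003,0],"yaw": -0.002},
    {"travel": [0,0,0],"yaw": 0},
  ],
)

```text
clock: 25.12
tcp_pos: [0.6131, -0.1438, 0.0965]
ee_rot: [2.455, -1.959, -0.001]
wrist_force: [-6.5, -0.8, 4.1]
opening: 0.0003
```

Run:
```python
from h import *
gst()
b=snap('scene','s6')
cv2.imwrite('pics/c6.png',cv2.resize(b[150:330,90:330][:,:,::-1],None,fx=3,fy=3))
```

```text
t 25.12 tcp [ 0.6131 -0.1438  0.0965] bay [-0.0224 -0.0545] Fbay [-6.47  0.83] Fz 4.1 op 0.0003 ytool deg -167.18
gateframe if aligned: x -0.0181 y -0.1651 theta 0.026 Fx -6.49 Fy 0.66 J [ 0.08  0.39 -0.25  0.   -0.92  1.72]
```

View pics/c6.png

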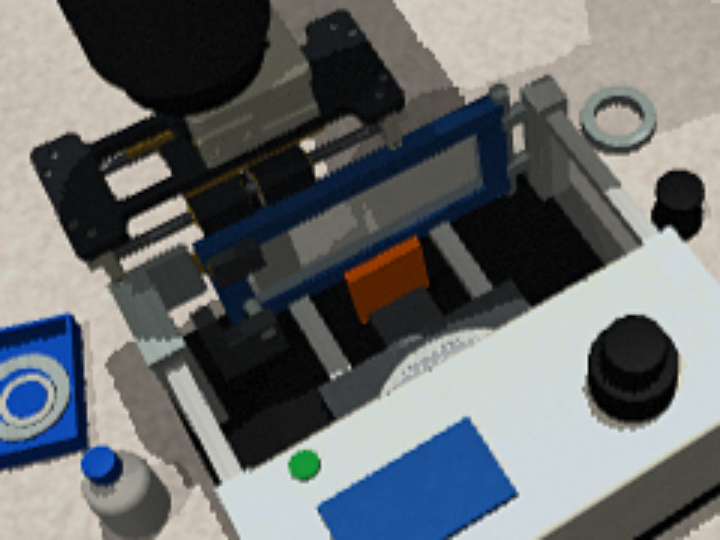

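Call:
apply_moves(
  steps=[
    {"travel": [0.0003,-0.003,0],"yaw": -0.002},
    {"travel": [0,0,0],"yaw": 0},
  ],
)

```text
clock: 25.42
tcp_pos: [0.6135, -0.1437, 0.0965]
ee_rot: [2.458, -1.955, -0.001]
wrist_force: [-7.0, -0.1, 3.7]
opening: 0.0005
```

Call:
apply_moves(
  steps=[
    {"travel": [0.0003,-0.003,0],"yaw": -0.002},
    {"travel": [0,0,0],"yaw": 0},
  ],
)

```text
clock: 25.68
tcp_pos: [0.6141, -0.1436, 0.0965]
ee_rot: [2.461, -1.951, -0.002]
wrist_force: [-6.9, -0.3, 3.5]
opening: 0.0004
```

Call:
apply_moves(
  steps=[
    {"travel": [0.0003,-0.003,0],"yaw": -0.002},
    {"travel": [0,0,0],"yaw": 0},
  ],
)

```text
clock: 25.92
tcp_pos: [0.6147, -0.1436, 0.0965]
ee_rot: [2.464, -1.947, -0.002]
wrist_force: [-6.5, -0.9, 4.7]
opening: 0.0005
```

Call:
apply_moves(
  steps=[
    {"travel": [0.0003,-0.003,0],"yaw": -0.002},
    {"travel": [0,0,0],"yaw": 0},
  ],
)

```text
clock: 26.18
tcp_pos: [0.6155, -0.1435, 0.0965]
ee_rot: [2.467, -1.943, -0.001]
wrist_force: [-6.0, -1.2, 3.3]
opening: 0.0003
```

Call:
apply_moves(
  steps=[
    {"travel": [0.0003,-0.003,0],"yaw": -0.002},
    {"travel": [0,0,0],"yaw": 0},
  ],
)

```text
clock: 26.42
tcp_pos: [0.6165, -0.1433, 0.0965]
ee_rot: [2.471, -1.94, -0.0]
wrist_force: [-5.5, -1.0, 2.5]
opening: 0.0006
```

Call:
apply_moves(
  steps=[
    {"travel": [0.0003,-0.003,0],"yaw": -0.002},
    {"travel": [0,0,0],"yaw": 0},
  ],
)

```text
clock: 26.68
tcp_pos: [0.6166, -0.1433, 0.0965]
ee_rot: [2.473, -1.936, -0.001]
wrist_force: [-6.8, -0.3, 4.3]
opening: 0.0004
```

Call:
apply_moves(
  steps=[
    {"travel": [0.0003,-0.003,0],"yaw": -0.002},
    {"travel": [0,0,0],"yaw": 0},
  ],
)

```text
clock: 26.92
tcp_pos: [0.617, -0.1433, 0.0965]
ee_rot: [2.476, -1.932, -0.002]
wrist_force: [-7.7, -0.8, 4.7]
opening: -0.0001
```

Call:
apply_moves(
  steps=[
    {"travel": [0.0003,-0.003,0],"yaw": -0.002},
    {"travel": [0,0,0],"yaw": 0},
  ],
)

```text
clock: 27.18
tcp_pos: [0.6175, -0.1432, 0.0965]
ee_rot: [2.479, -1.928, -0.002]
wrist_force: [-8.0, -0.1, 4.8]
opening: 0.0004
```

Run:
```python
from h import *
gst()
```

```text
t 27.18 tcp [ 0.6175 -0.1432  0.0965] bay [-0.0179 -0.055 ] Fbay [-7.81  1.88] Fz 4.82 op 0.0004 ytool deg -165.74
gateframe if aligned: x -0.0178 y -0.1651 theta 0.001 Fx -7.81 Fy 1.88 J [ 0.08  0.4  -0.24  0.   -0.93  1.74]
```

Call:
apply_moves(
  steps=[
    {"travel": [0.0003,-0.003,0],"yaw": -0.001},
    {"travel": [0,0,0],"yaw": 0},
  ],
)

```text
clock: 27.42
tcp_pos: [0.618, -0.1431, 0.0965]
ee_rot: [2.48, -1.926, -0.002]
wrist_force: [-7.8, -1.4, 5.4]
opening: 0.0004
```

Call:
apply_moves(
  steps=[
    {"travel": [0.0003,-0.003,0],"yaw": -0.001},
    {"travel": [0,0,0],"yaw": 0},
  ],
)

```text
clock: 27.68
tcp_pos: [0.6185, -0.143, 0.0965]
ee_rot: [2.482, -1.924, -0.002]
wrist_force: [-8.4, -0.6, 5.2]
opening: 0.0003
```

Call:
apply_moves(
  steps=[
    {"travel": [0.0003,-0.003,0],"yaw": -0.001},
    {"travel": [0,0,0],"yaw": 0},
  ],
)

```text
clock: 27.92
tcp_pos: [0.6188, -0.143, 0.0965]
ee_rot: [2.483, -1.922, -0.003]
wrist_force: [-9.5, -1.0, 6.5]
opening: 0.0009
```

Call:
apply_moves(
  steps=[
    {"travel": [0.0003,-0.003,0],"yaw": -0.001},
    {"travel": [0,0,0],"yaw": 0},
  ],
)

```text
clock: 28.18
tcp_pos: [0.6189, -0.143, 0.0965]
ee_rot: [2.484, -1.919, -0.004]
wrist_force: [-10.7, -1.0, 7.4]
opening: 0.0001
```

Call:
apply_moves(
  steps=[
    {"travel": [0.0003,-0.003,0],"yaw": -0.001},
    {"travel": [0,0,0],"yaw": 0},
  ],
)

```text
clock: 28.42
tcp_pos: [0.6189, -0.143, 0.0965]
ee_rot: [2.485, -1.917, -0.005]
wrist_force: [-13.2, -0.7, 9.0]
opening: 0.0005
```

Run:
```python
from h import *
gst()
b=snap('scene','s7')
cv2.imwrite('pics/c7.png',cv2.resize(b[150:330,90:330][:,:,::-1],None,fx=3,fy=3))
```

```text
t 28.43 tcp [ 0.6189 -0.143   0.0965] bay [-0.0166 -0.0552] Fbay [-12.97   2.62] Fz 8.98 op 0.0005 ytool deg -165.3
gateframe if aligned: x -0.0177 y -0.1651 theta -0.007 Fx -12.95 Fy 2.71 J [ 0.08  0.4  -0.24  0.   -0.93  1.75]
```

View pics/c7.png

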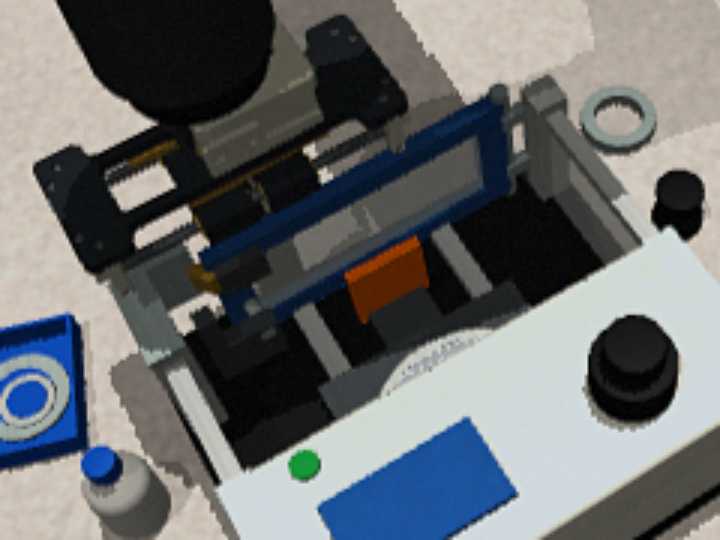

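The position has stopped changing while the force climbs, and the brass bolt shows fully out past the strike at px (203,275). I'll back off gently and check.

Call:
apply_moves(
  steps=[
    {"travel": [0,0.006,0],"yaw": 0},
    {"travel": [0,0.006,0],"yaw": 0},
    {"travel": [0,0.006,0],"yaw": 0},
    {"travel": [0,0.01,0],"yaw": 0},
  ],
)

```text
clock: 28.98
tcp_pos: [0.6166, -0.1437, 0.0966]
ee_rot: [-2.487, 1.918, -0.001]
wrist_force: [0.9, -0.4, -0.6]
opening: 0.0006
```

Call:
apply_moves(
  steps=[
    {"travel": [0,0.02,0],"yaw": 0},
    {"travel": [0,0.03,0],"yaw": 0},
    {"travel": [0,0.05,0],"yaw": 0},
    {"travel": [0,0.1,0],"yaw": 0},
    {"travel": [0,0.1,0],"yaw": 0},
    {"travel": [0,0,0],"yaw": 0},
  ],
)

```text
clock: 29.72
tcp_pos: [0.5566, -0.1595, 0.0969]
ee_rot: [-2.487, 1.919, -0.0]
wrist_force: [1.0, 0.3, 0.2]
opening: 0.0006
```

Run:
```python
from h import *
gst()
b=snap('scene','s8')
cv2.imwrite('pics/c8.png',cv2.resize(b[150:330,90:330][:,:,::-1],None,fx=3,fy=3))
for k,z in (('carriage_tab',.075),('gate_hinge',.111)):
    for r in manip.tip_of(k,'scene')[:1]: print(k,r['score'],back('scene',r['pixel'],z).round(4))
```

```text
t 29.73 tcp [ 0.5566 -0.1595  0.0969] bay [-0.081  -0.0558] Fbay [1.   0.02] Fz 0.21 op 0.0006 ytool deg -165.32
gateframe if aligned: x -0.0820 y -0.1653 theta -0.006 Fx 1.00 Fy 0.02 J [ 0.06  0.32 -0.37 -0.   -0.88  1.77]
carriage_tab 0.73 [ 0.6493 -0.0799  0.075 ]
gate_hinge 0.79 [0.5948 0.0228 0.111 ]
```

View pics/c8.png

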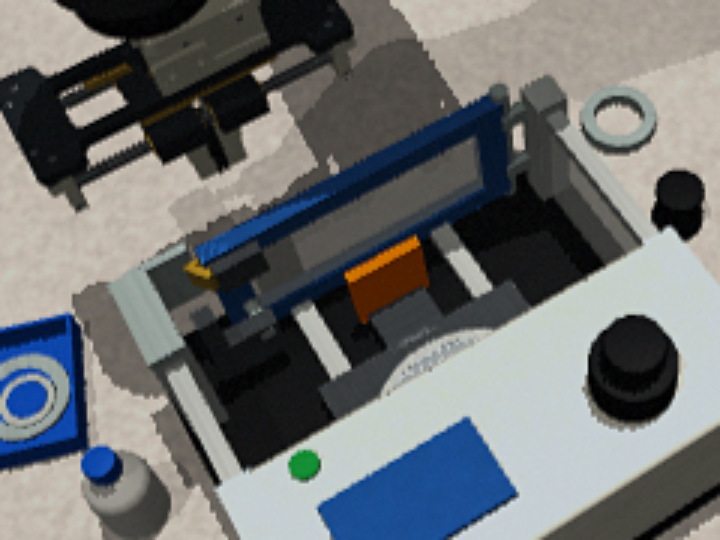

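Call:
apply_moves(
  steps=[
    {"travel": [0,0.1,0],"yaw": 0},
    {"travel": [0,0.1,-0.1],"yaw": 0},
    {"travel": [0,0.1,-0.2],"yaw": 0},
    {"travel": [0,0,-0.2],"yaw": 0},
    {"travel": [0,0,0],"yaw": 0},
    {"travel": [0,0,0],"yaw": 0},
  ],
)

```text
clock: 30.62
tcp_pos: [0.5001, -0.1741, 0.1962]
ee_rot: [-2.487, 1.919, 0.0]
wrist_force: [0.0, -0.1, -0.2]
opening: 0.0004
```

Run:
```python
from h import *
st()
b=snap('scene','s9');t=snap('top','t9')
o=np.hstack([b[150:330,90:330],t[110:290,230:470]])[:,:,::-1]
cv2.imwrite('pics/c9.png',cv2.resize(o,None,fx=1.65,fy=1.65))
for c in('scene','top'):
  for k,z in (('gate_pad',.111),('gate_hinge',.111),('case',0),('wipe_bottle',0),('ring_gauge',0),('loupe',0)):
    for r in manip.tip_of(k,c)[:1]: print(c,k,round(r['score'],2),back(c,r['pixel'],z).round(4))
im={n:cv2.cvtColor(cv2.imread(f'pics/{n}.png'),cv2.COLOR_BGR2GRAY).astype(np.float32) for n in('s6','s7','s8','s9')}
# shift of gate free-end region: hand landmarks by phase correlation around the latch block (full px rows 225-250, cols 155-185)
for a in('s6','s7','s8'):
    print(a,cv2.phaseCorrelate(im[a][222:250,150:190].copy(),im['s9'][222:250,150:190].copy()))
h=np.array([.5941,.0212])
for th in(.08,.05,.02,0,-.02):
    an=yaw0-th; print(th,proj('scene',np.r_[h+.205*np.array([np.sin(an),-np.cos(an)]),.136]).round(1))
```

```text
t 30.62 tcp [ 0.5001 -0.1741  0.1962] bay [-0.1394 -0.056 ] Fbay [ 0.02 -0.07] Fz -0.21 op 0.0004 ytool deg -165.29
scene gate_pad 0.81 [ 0.6304 -0.1439  0.111 ]
scene gate_hinge 0.85 [0.5978 0.0214 0.111 ]
scene case 0.59 [ 0.6264 -0.3208  0.    ]
scene wipe_bottle 0.57 [ 0.7321 -0.2655  0.    ]
scene ring_gauge 0.56 [0.5513 0.123  0.    ]
scene loupe 0.75 [ 0.7294 -0.271   0.    ]
top gate_pad 0.72 [ 0.6273 -0.1433  0.111 ]
top gate_hinge 0.89 [0.5959 0.018  0.111 ]
top case 0.86 [ 0.631  -0.3309  0.    ]
top wipe_bottle 0.61 [ 0.7224 -0.2657  0.    ]
top loupe 0.67 [0.6387 0.1296 0.    ]
s6 ((0.9917926166581843, -1.0802359134605446), 0.2966767168045044)
s7 ((0.22751490378054484, -1.633813566045628), 0.1989916209379832)
s8 ((0.05035008723915624, 0.3026487547248653), 0.8342963568369548)
0.08 [225.9 152.7]
0.05 [228.5 154. ]
0.02 [231.1 155.3]
0 [232.8 156.3]
-0.02 [234.5 157.3]
```

View pics/c9.png

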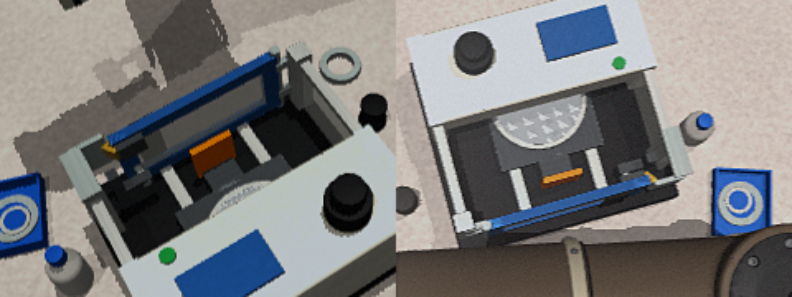

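Run:
```python
import cv2,numpy as np
o=[cv2.resize(cv2.imread(f'pics/{n}.png')[215:265,140:200],None,fx=6,fy=6,interpolation=cv2.INTER_NEAREST) for n in('s6','s7','s8','s9')]
cv2.imwrite('pics/cmp.png',np.vstack([np.hstack(o[:2]),np.hstack(o[2:])]))
```

```text
(no output)
```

View pics/cmp.png

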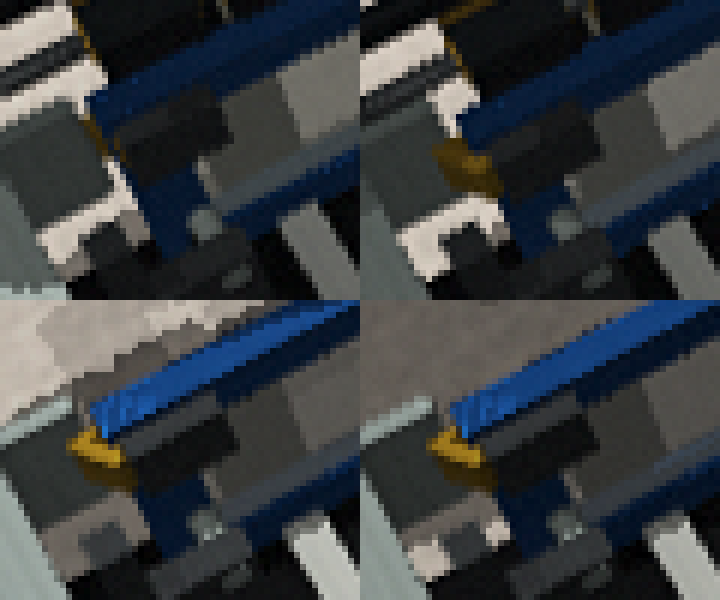

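Run:
```python
from h import *
st(); print(manip.job_done())
```

```text
t 31.32 tcp [ 0.4999 -0.1744  0.1966] bay [-0.1396 -0.0562] Fbay [-0.86 -0.12] Fz -0.17 op 0.0004 ytool deg -165.28
the job is handed in; nothing more can be done
None
```

The disc carriage is home and the gate is latched shut. I handed the job in at about 31 s; no verdict came back.

- **Carriage:** I pushed the tab in steadily at about 3–5 N until the position stopped changing. The force then climbed to about 11–13 N, against a limit of 25 N. A picture afterwards put the tab face about 35 mm inside the gateway, which is home.
- **Gate:** I swung it round on its pad at about 0.4 rad/s at most, then pressed in steps of under 1 mm. The force stayed around 5–9 N over the strike, dipped, then climbed at the hard stop. The highest reading was about 16 N in total, against a limit of 20 N, and I backed off there.
- **Last checks:** The arm is clear and reads about zero force.
    - **Latch:** Two pictures 0.9 s apart show the gate holding still, with the brass bolt out on the inner side of the strike. The gate rests about 2–3 mm back from the hard stop, further in than when it was still riding over the strike.
    - **Things around the bay:** The arm never went near them by plan, and the final pictures agree to within about 10 mm. The exceptions are the ring gauge, hidden from the top camera at the end, and one scene-camera loupe result that was clearly the bottle.
- **What disagreed:** An automatic image comparison of the gate's position was noisy and suggested the gate was slightly more open than it looked. I relied on the enlarged pictures instead, because they show the bolt and the gate corner directly.

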